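# Clear the hob ring and present the tea ball at the saucepan

## Robot

A 7-joint arm with a two-finger parallel gripper is mounted at the origin on the work surface. World frame = base frame: x ahead of the robot, y to its left, z up, the work surface at z = 0. Lengths are in m, angles in rad, forces in N, time in s.
With the tool pointing down it reaches from about 0.4 to 0.85 m from the base axis. Payload 10.4 kg.
Tool frame: the origin (TCP) lies at the very end of the fingers, on their centre line; the grasp point (between the pads) lies r.tcp_to_grasp behind it (r.tcp_to_grasp is the distance from the TCP to the grasp point, in m); z points along the fingers, y is the line along which they close (so a half turn about z gives the same grasp; the last joint's range is limited). The gripper opens to 87 mm and grips with 3 to 60 N. Pads are 19 mm wide; open, the fingers measure 117 mm over their backs; the gripper's body (75 mm by 190 mm) begins 51 mm behind the grasp point.
Start: joints at [-0.023, 0.332, -0.065, 1.46, 0.022, 1.35, -0.088], TCP at [0.625, 0, 0.223] pointing down, gripper open.
Joint ranges: [-2.6, 2.6], [-0.5, 2.12], [-1.47, 1.34], [0.16, 2.42], [-1.27, 4.41], [0.06, 2.06], [-2.6, 2.6]. Speed limits (rad/s): [2.22, 2.22, 2.79, 2.79, 3.14, 3.14, 3.14].

## Interface

Orientations are given as a unit quaternion [x, y, z, w].
In Python, from bench import monitor, cams, ticket, r gives the robot as it stands.
- The arm moves only by the shell command python3 -m crank 'ROWS' [OPENING] [FORCE]. ROWS is a JSON object whose one key "steps" holds a list of rows, each a list of 2 entries, a list of its own where there are three numbers: the shift along the world's x, y, z in units of 25 mm (1.0 is 25 mm), then the turn, a rotation vector about the world's x, y, z in units of 5 degrees (1.0 is 5 degrees). In form: {"steps": [[[x, y, z], [ax, ay, az]], ...]}. A call has 1 to 10 rows; each row shifts and turns the commanded pose from where the row before left it; what a row does not reach is not made up. A row lasts 1/12 s, in which the tool goes at most 41.7 mm and 7.16 degrees, less where a joint would pass 70% of its speed; a pose out of reach is approached as far as the arm can. A call is refused whole if a number of a shift passes 1 or a number of a turn 1, either way. A call with a gripper value outside its range is refused whole. OPENING is the finger opening in mm, from 0 to 87, set as the call begins (- or left out, the last holds). The fingers move at their own pace and stop on an object; FORCE is the grip in N (left out, the last holds). Time passes only in rows, so rows that do not move let the fingers close. It gives the time, the measured TCP pose, the force, the opening and the grip force at its end, in the units of the state.
- monitor.read_state(): the state, without advancing time (a new reading comes with each control period).
- cams.camera(name): name is "scene" or "side" or "wrist"; returns a dict with "pixels" (400x640x3 uint8, blue, green, red), "z_map" (400x640 float32, m along the optical axis (not along the pixel's ray), 0 where there is no reading), "vfov" (degrees; the focal length in pixels is half the picture's height over the tangent of half this angle, whatever the lens; pixels are square), "cx", "cy" (the principal point, pixels), "T" (4x4, takes a point from camera to world coordinates). Camera axes: x right, y up, looking along -z (the intrinsics and any distortion apply to the point x, -y, -z); pixel columns grow to the right and rows downward; lengths in m; the calibration is good to about 2 mm. A picture is of the moment at which its call begins.
- ticket.close_job(): hands the job in; it is judged then, once.
The state is a dict: "time": time; "joint_positions": joint angles; "joint_vel": joint speeds; "joint_torque": joint torques, N m; "ee_pos": TCP position; "eef_rot": TCP orientation; "ft_force": force on the tool from outside, world axes, zero at the start; "torque": the same for the moment, N m; "width": finger opening in m; "grip_force": force on a finger pad.
Only numpy, scipy, OpenCV 4.12 (cv2) and the standard library are available. Lean on these libraries where they do the work, as an engineer would, in place of code of your own. Each camera call takes 0.05 s, during which the arm holds its last target. There are 200 camera calls.

## Task

Slide the saucepan across the hob, without lifting it off the glass, from the ring it stands on to the middle of the other ring, and let go of it. Then lift the dished plate by its arch handle and, once it is clear of the counter, turn it about a quarter turn so that its pouring lip points at the saucepan, holding it level and steady all the way so that the loose tea ball stays in the middle of it. Finish while still holding the plate in the air, level, a hand's breadth (about 10 cm) above the middle of the ring the saucepan has left, lip towards the saucepan; leave everything else alone.

Things in the scene. Friction and masses are not known exactly. Their poses are not given: they have to be found in the camera images.
- hob: the fixed hob, a steel-framed black glass slab 340 mm (x) by 500 mm (y) by 12 mm thick on the counter, its flat top at z = 0.012. Origin: centre of its underside; +x points away from the robot, +y along its long side (the rings lie side by side along y). Four knob caps 14 mm high stand on the steel strip along its -x edge, 148 mm from the centre. Its place and yaw (up to 0.1 rad) vary.
- ring_pan: the white printed ring (164 mm across, with a cross at its centre, no height to speak of) on which the saucepan stands at the start; it may be the left or the right one of the two. Origin: the ring's centre on the glass
- ring_other: the other, empty printed ring, the same size, about 230 mm to the side of the first. Origin: the ring's centre on the glass; the saucepan goes here
- pan: open steel saucepan, 140 mm across, 60 mm high, about 0.5 kg, with one straight handle along its own -x, which points roughly towards the robot. Origin: centre of its underside; z up. It slides on the glass at a friction coefficient of about 0.6
- pan_grip (a point): the point to pinch on the saucepan's black handle, 115 mm from the pan's axis and 48 mm above its underside; the handle there is a level bar 16 mm wide and 14 mm high that runs along the pan's x (from 85 to 185 mm from the axis). The point's axes are the pan's
- dish: white dished plate, 132 mm across and 23 mm high at the rim, about 0.28 kg, standing on the counter right of the hob. Origin: centre of its underside; z up; +x runs to its pouring lip, which points roughly at the robot at the start. A fixed arch handle stands over it in its y-z plane
- dish_grip (a point): the point to pinch: the middle of the arch's wooden top bar, 100 mm above the plate's underside and straight above its centre; the bar runs along the plate's y, is 12 mm wide (x), 14 mm high and 76 mm long. The ball's top is 48 mm below this point. Axes as the plate's
- dish_lip (a point): tip of the plate's pouring lip, 94 mm along the plate's +x from its centre, 23 mm above its underside; the lip is 34 mm wide
- dish_mid (a point): middle of the plate's inner floor, 7 mm above its underside. The floor is level there (25 mm across), then rises at 10 degrees and, beyond 37 mm from the middle, at 24 degrees
- ball_center (a point): centre of the loose steel tea ball, 38 mm across, 40 g, that lies in the middle of the plate
- salt: bystander: small white open salt cup, 42 mm across, 35 mm high, on the hob behind and between the rings; origin at its foot
- mill: bystander: dark wooden pepper mill, 52 mm across, 142 mm high, beyond the plate; origin at its foot
- oil: bystander: green oil bottle, 60 mm across, 200 mm high, beyond the plate to the right; origin at its foot
- mug: bystander: mug, 80 mm across, 90 mm high, left of the hob; origin at its foot
- pinch: bystander: small terracotta bowl, 52 mm across, 26 mm high, between plate and hob on the robot's side; origin at its foot
- spoon: bystander: wooden spoon 240 mm long lying on the counter right of the plate; origin under its middle
- jar: bystander: glass jar, 70 mm across, 100 mm high, left of the hob; origin at its foot
There are look-alikes about, which are no part of the job. Leave any green look-alike of the dish alone.

How it is judged:
By the outcome, as a careful person would: the job done as asked, in the order asked, and still so for the second after the job is handed in, while the arm keeps its last pose, push and grip.
It also fails if it takes over 72 s, if anything falls off the work surface, if the arm or the gripper's body presses on something with over 40 N, if the wrist force passes 120 N, or if a joint passes its speed limit or range.

## Working session

There is one attempt and no reset: what is moved stays moved. The work goes in short steps, Python scripts to look and compute and a shell command to move; the robot and the scene stay as the last step left them, time stands still between calls to the robot, and variables do not carry over. Pictures are saved under pics/ and viewed, at most 10 in all, crops included, and the job is handed in when it is done.

```bash
ls; mkdir -p pics
cat > h.py <<'E'
import numpy as np, cv2
from bench import monitor, cams, ticket, r
def cap(n):
    c=cams.camera(n); np.savez('pics/%s.npz'%n,**{k:c[k] for k in c}); return c
def load(n): return dict(np.load('pics/%s.npz'%n))
def ray(c,u,v):
    f=c['pixels'].shape[0]/2/np.tan(np.radians(float(c['vfov']))/2)
    d=np.array([(u-c['cx'])/f,-(v-c['cy'])/f,-1.0]); T=c['T']; return T[:3,3],T[:3,:3]@d
def plane(c,u,v,z):
    o,d=ray(c,u,v); return o+d*(z-o[2])/d[2]
def depth(c,u,v):
    o,d=ray(c,u,v); return o+d*float(c['z_map'][int(round(v)),int(round(u))])
E
python3 - <<'E'
from h import *
for n in ['scene','side','wrist']:
    c=cap(n); cv2.imwrite('pics/%s0.png'%n,c['pixels']); print(n,[k for k in c],c['vfov'],c['cx'],c['cy'],np.round(c['T'],3).tolist())
    for k in c:
        if k not in('pixels','z_map','T','vfov','cx','cy'): print(k,c[k])
print(monitor.read_state(), r.tcp_to_grasp)
E
```

```text
pics
scene ['pixels', 'z_map', 'vfov', 'cx', 'cy', 'T'] 51.315569926433895 310.2294959458489 190.99619757008202 [[0.118, -0.723, 0.681, 1.517], [0.993, 0.095, -0.071, -0.111], [-0.013, 0.684, 0.729, 1.16], [0.0, 0.0, 0.0, 1.0]]
side ['pixels', 'z_map', 'vfov', 'cx', 'cy', 'T'] 43.92583719671528 320.36939079096305 199.61786410160371 [[-0.723, 0.505, -0.472, -0.179], [-0.691, -0.537, 0.484, 0.73], [-0.009, 0.676, 0.737, 1.207], [0.0, 0.0, 0.0, 1.0]]
wrist ['pixels', 'z_map', 'vfov', 'cx', 'cy', 'T'] 61.978129434302176 324.03257048143405 198.8167527110985 [[1.0, -0.001, 0.001, 0.625], [0.0, 0.967, 0.256, 0.071], [-0.001, -0.256, 0.967, 0.384], [0.0, 0.0, 0.0, 1.0]]
{'time': 0.15, 'joint_positions': array([-0.02257796,  0.33272497, -0.06469734,  1.46074277,  0.02159966,
        1.34991899, -0.08849931]), 'joint_vel': array([ 1.18751749e-03, -1.83519491e-03, -1.76267456e-03, -2.68611434e-03,
        1.21802319e-03,  2.26672065e-04,  5.13012930e-05]), 'joint_torque': array([ 1.82067095e-03, -6.23630190e+01,  2.54254905e-02, -3.90143681e+01,
       -6.11935230e-02,  3.71907104e-02, -1.53469024e-06]), 'ee_pos': array([ 6.24701404e-01, -1.61581585e-05,  2.21940474e-01]), 'eef_rot': array([ 7.07109200e-01,  7.07104149e-01, -4.05281215e-04, -3.70936848e-04]), 'ft_force': array([0.18143845, 0.64823246, 0.32890425]), 'torque': array([-0.03403727, -0.01644149,  0.00069067]), 'grip_force': 0.0, 'width': 0.08720738974372777} 0.0187
```

View pics/scene0.png

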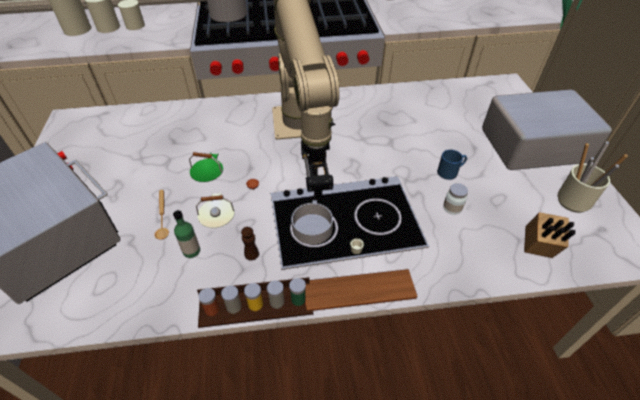

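View pics/side0.png

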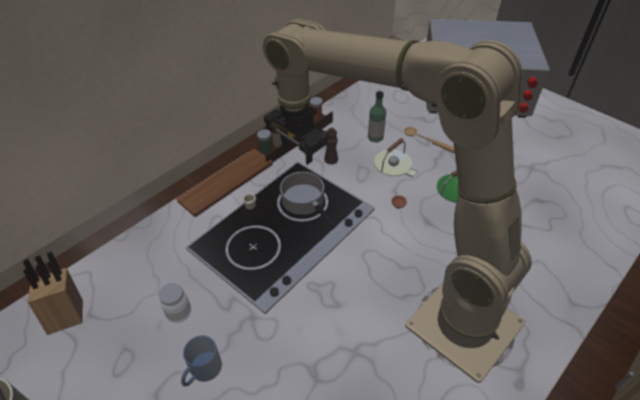

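Scene view: the saucepan is at (313,225) on the robot's right ring, and the empty ring with its cross is at (378,216). There are two dish candidates: the white plate at (215,210), with ball and arch, and the green one at (207,165). The white one fits the description and green is excluded. I'll confirm it in an enlarged crop.

Run:
```python
from h import *
a=load('scene')['pixels'][175:255,180:310]; b=load('side')['pixels'][130:210,355:485]
w=load('wrist')['pixels']
up=lambda x:cv2.resize(x,None,fx=3.0,fy=3.0,interpolation=cv2.INTER_CUBIC)
top=np.hstack([up(a),up(b)]); 
cv2.imwrite('pics/crop1.png',np.vstack([top,cv2.resize(w,(560,350))[:, :] if 0 else cv2.copyMakeBorder(cv2.resize(w,(560,350)),0,0,0,top.shape[1]-560,cv2.BORDER_CONSTANT)]))
for n,u,v in [('scene',378,216),('scene',215,225),('scene',350,240),('scene',100,130),('side',252,247),('side',300,300)]:
    print(n,u,v,np.round(depth(load(n),u,v),4),np.round(plane(load(n),u,v,.012),4))
```

```text
scene 378 216 [0.6015 0.2253 0.0156] [0.5986 0.2263 0.012 ]
scene 215 225 [ 0.5755 -0.3487  0.025 ] [ 0.5647 -0.3514  0.012 ]
scene 350 240 [0.6927 0.1073 0.0158] [0.69  0.108 0.012]
scene 100 130 [-0.0554 -0.8844  0.0041] [-0.0446 -0.8791  0.012 ]
side 252 247 [0.5991 0.2283 0.0184] [0.6033 0.2256 0.012 ]
side 300 300 [ 0.3743  0.2494 -0.0014] [0.3682 0.2548 0.012 ]
```

View pics/crop1.png

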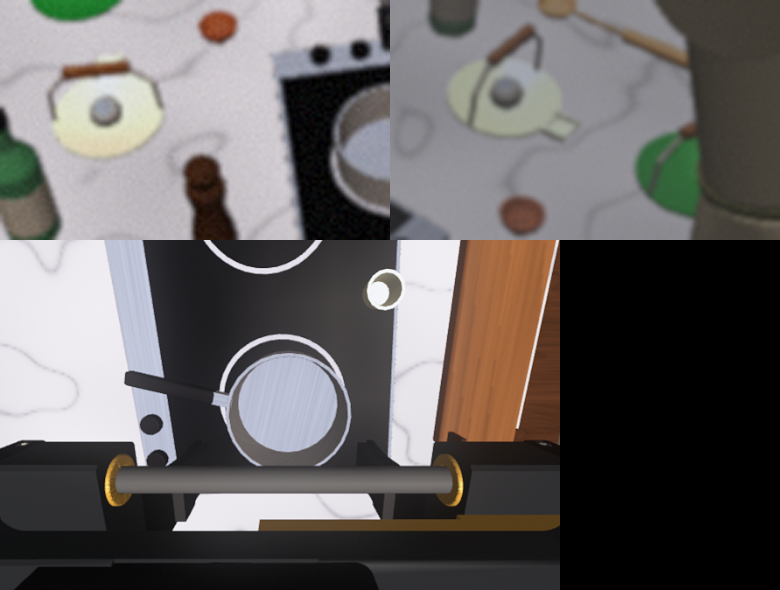

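The crop confirms the white plate, with ball, arch and lip towards the robot, and the green one as the decoy. The wrist view shows the pan, its handle going left, the ring arc and the salt cup. Next I'll measure from the current views.

```bash
cat >> h.py <<'E'
def grid(c,z):  # every pixel cast on plane z
    f=c['pixels'].shape[0]/2/np.tan(np.radians(float(c['vfov']))/2)
    v,u=np.mgrid[0:400,0:640]; T=c['T']
    d=np.stack([(u-c['cx'])/f,-(v-c['cy'])/f,-np.ones(u.shape)],-1)@T[:3,:3].T
    return T[:3,3]+d*((z-T[2,3])/d[...,2])[...,None], T[:3,3]+d*c['z_map'][...,None]
def circ(p,r=None):  # robust circle fit
    from scipy.optimize import least_squares
    m=p.mean(0)
    if r: s=least_squares(lambda q:np.hypot(*(p-q[:2]).T)-r,m,loss='soft_l1',f_scale=.002)
    else: s=least_squares(lambda q:np.hypot(*(p-q[:2]).T)-q[2],[*m,.08],loss='soft_l1',f_scale=.002)
    return s.x, np.median(abs(s.fun))
def rings(c,guess,rr=.082,z=.012):
    P,_=grid(c,z); hsv=cv2.cvtColor(c['pixels'],cv2.COLOR_BGR2HSV)
    g=cv2.GaussianBlur(hsv[...,2],(0,0),6).astype(float)
    q=np.array(guess)
    for tol in (.02,.012,.006):
        d=np.hypot(*(P[...,:2]-q).transpose(2,0,1))
        m=(abs(d-rr)<tol)&(hsv[...,2]>130)&(hsv[...,2]>g+15)&(hsv[...,1]<60)
        p=P[m][:,:2]; s,e=circ(p); q=s[:2]
    return s,e,len(p)
E
python3 - <<'E'
from h import *
for n in ('scene','side','wrist'):
    c=load(n)
    for g in ([.60,.226],[.6,-.0]):
        try: print(n,g,rings(c,g))
        except Exception as e: print(n,g,e)
# handle in wrist image: dark & depth height
c=load('wrist'); P,D=grid(c,.067)
hs=cv2.cvtColor(c['pixels'],cv2.COLOR_BGR2HSV)
m=(D[...,2]>.05)&(D[...,2]<.085)&(c['z_map']>0)&(hs[...,2]<90)
m[:, :100]=0; m[265:]=0
n,l,st,ce=cv2.connectedComponentsWithStats(m.astype(np.uint8))
for i in range(1,n):
    if st[i][4]>150: 
        p=P[l==i]; d=D[l==i]; print(i,st[i],'z',np.median(d[:,2]),p.min(0),p.max(0),cv2.fitLine(p[:,:2].astype(np.float32),2,0,.01,.01).ravel())
m2=(D[...,2]>.055)&(D[...,2]<.09)&(c['z_map']>0); m2[300:]=0
print(m2.sum())
E
```

```text
scene [0.6, 0.226] (array([0.59625063, 0.22470827, 0.07919027]), np.float64(0.0013444109145269445), 163)
scene [0.6, -0.0] (array([ 0.61909119, -0.00726059,  0.07929836]), np.float64(0.0012108131858546908), 94)
side [0.6, 0.226] (array([0.60863798, 0.22008685, 0.07911364]), np.float64(4.669374463472931e-09), 2)
side [0.6, -0.0] Initial guess is outside of provided bounds
wrist [0.6, 0.226] (array([0.60042823, 0.22535601, 0.07961498]), np.float64(0.0016354992589469597), 1041)
wrist [0.6, -0.0] (array([ 0.61893913, -0.00463559,  0.07909839]), np.float64(0.0018282625778203027), 1263)
19 [349 149  48 108 609] z 0.05941944059670695 [ 0.65031897 -0.07359908  0.067     ] [0.69568358 0.03610488 0.067     ] [ 0.30135822  0.953511    0.68103874 -0.03660884]
20 [ 143  150  119   38 1804] z 0.06617033125341243 [ 0.45121214 -0.00081698  0.067     ] [0.56373878 0.03505823 0.067     ] [ 0.9773406  -0.21167286  0.5006223   0.01804946]
4813h.py:20: RuntimeWarning: Mean of empty slice.
  m=p.mean(0)
  ret = um.true_divide(
```

```bash
python3 -m crank '{"steps":[[[-0.4,0.06,0],[0,0,1]],[[-0.4,0.06,0],[0,0,1]],[[-0.4,0.06,0],[0,0,1]],[[-0.4,0.06,0],[0,0,1]],[[-0.4,0.06,0],[0,0,1]],[[-0.4,0.06,0],[0,0,1]],[[-0.4,0.06,0],[0,0,1]],[[-0.4,0.06,0],[0,0,1]],[[-0.4,0.06,0],[0,0,1]],[[-0.4,0.06,0],[0,0,1]]]}' 50
python3 -m crank '{"steps":[[[0,0,0],[0,0,1]],[[0,0,0],[0,0,1]],[[0,0,0],[0,0,1]],[[0,0,0],[0,0,1]],[[0,0,0],[0,0,1]],[[0,0,0],[0,0,0.6]],[[0,0,0],[0,0,0]],[[0,0,0],[0,0,0]]]}'
cat > v.py <<'E'
from h import *
c=cap('wrist'); np.savez('pics/wrist_b.npz',**c); cv2.imwrite('pics/w2.png',c['pixels']); s=monitor.read_state()
print(s['joint_positions'].round(3),s['ee_pos'].round(4))
for g in ([.6,.225],[.619,-.006]):
    try: print(g,rings(c,g))
    except Exception as e: print(g,e)
E
python3 v.py
```

```text
time: 0.98
ee_pos: [0.5243, 0.0151, 0.2223]
eef_rot: [0.34, 0.94, -0.0, -0.0]
ft_force: [0.7, 0.2, 0.5]
width: 0.0503
grip_force: 0.0
time: 1.65
ee_pos: [0.5249, 0.015, 0.2224]
eef_rot: [0.105, 0.994, 0.0, -0.0]
ft_force: [0.5, -0.6, 0.5]
width: 0.0498
grip_force: 0.0
[ 0.075  0.124 -0.207  1.715  0.026  1.306  1.222] [0.5249 0.015  0.2224]
[0.6, 0.225] (array([0.6008156 , 0.2249102 , 0.07928104]), np.float64(0.0015993615740315034), 1708)
[0.619, -0.006] (array([ 0.61810579, -0.00648763,  0.07766585]), np.float64(0.0008088375971734077), 472)
```

View pics/w2.png

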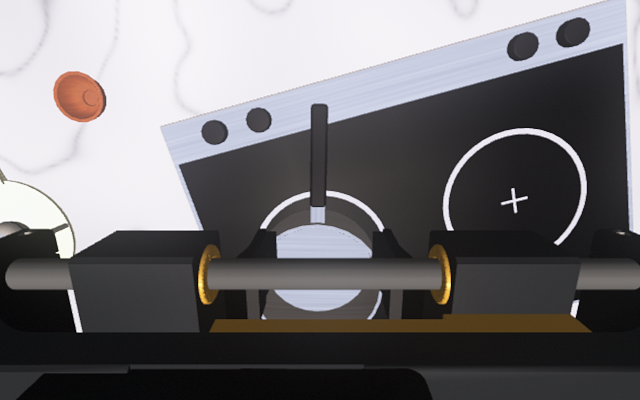

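The handle runs vertically at (319,104)-(319,205), so the tool is aligned with it. The empty ring is at (514,190) and its cross at (514,200). Next I'll triangulate the handle end and the cross from the two wrist views.

```bash
cat >> h.py <<'E'
def tri(obs):
    A=np.zeros((3,3));b=np.zeros(3)
    for c,u,v in obs:
        o,d=ray(c,u,v); d=d/np.linalg.norm(d); M=np.eye(3)-np.outer(d,d); A+=M;b+=M@o
    p=np.linalg.solve(A,b)
    res=[np.linalg.norm((np.eye(3)-np.outer(d,d)/(d@d))@(p-o)) for o,d in (ray(*q) for q in obs)]
    return p.round(4),np.round(res,4)
E
python3 - <<'E'
from h import *
import shutil
b=load('wrist_b'); P,D=grid(b,.067)
hs=cv2.cvtColor(b['pixels'],cv2.COLOR_BGR2HSV)
m=(D[...,2]>.05)&(D[...,2]<.085)&(hs[...,2]<90)&(b['z_map']>0); m[215:]=0
n,l,st,ce=cv2.connectedComponentsWithStats(m.astype(np.uint8)); i=1+np.argmax(st[1:,4]); p=P[l==i]
print(st[i],np.median(D[l==i][:,2]),'line',cv2.fitLine(p[:,:2].astype(np.float32),2,0,.01,.01).ravel(),p.min(0),p.max(0))
# pan rim arc/inside: floor disc light, fit at z
E
python3 - <<'E'
from h import *
b=load('wrist_b'); g=b['pixels']
# handle: near end corners, junction
print('rows',[int(x) for x in g[96:112,319].max(1)],[int(x) for x in g[196:222,318].max(1)])
print('cols',[int(x) for x in g[150,302:336].max(1)])
E
```

```text
[ 310  104   18  103 1651] 0.06638444516381353 line [ 0.9752522  -0.22109522  0.4960402   0.01732908] [ 0.44907671 -0.00101233  0.067     ] [0.54588408 0.03385943 0.067     ]
rows [227, 225, 226, 227, 226, 228, 234, 177, 85, 65, 71, 75, 77, 75, 75, 74] [62, 62, 64, 64, 63, 63, 65, 64, 64, 62, 39, 199, 227, 223, 222, 222, 222, 222, 222, 223, 222, 222, 222, 222, 223, 229]
cols [72, 72, 72, 71, 70, 69, 71, 71, 56, 43, 51, 57, 62, 62, 60, 61, 62, 61, 62, 62, 62, 64, 59, 49, 42, 55, 70, 68, 67, 66, 66, 67, 67, 67]
```

Run:
```python
from h import *
a=load('wrist');b=load('wrist_b')
import glob
# 'wrist' was overwritten by second view; view 1 is the start picture with saved png
a['pixels']=cv2.imread('pics/wrist0.png')
a['T']=np.array([[1.0,-0.001,0.001,0.625],[0,.967,.256,.071],[-.001,-.256,.967,.384],[0,0,0,1]])
def handle(c,win):
    g=c['pixels'].max(2); m=((g<80)).astype(np.uint8); k=np.zeros_like(m); x0,y0,x1,y1=win; k[y0:y1,x0:x1]=m[y0:y1,x0:x1]
    return k
ga=a['pixels'].max(2); print('view1 end cols',[(int(v),[int(x) for x in ga[v,136:152]]) for v in (152,158,164)])
# rim: bright thin circle at z=.072 in view 1
P,_=grid(a,.072); hs=cv2.cvtColor(a['pixels'],cv2.COLOR_BGR2HSV); V=hs[...,2].astype(float)
for rr in (.068,):
    q=np.array([.63,-.012])
    for tol in (.012,.007,.005):
        d=np.hypot(*(P[...,:2]-q).transpose(2,0,1)); m=(abs(d-rr)<tol)&(V>150)&(V>cv2.GaussianBlur(V,(0,0),5)+15); m[255:]=0
        s,e=circ(P[m][:,:2]); q=s[:2]
    print('rim',s,e,m.sum())
for u,v in ((144,158),(145,158)): print(tri([(a,u,v),(b,319,103.3)]))
```

```text
view1 end cols [(152, [238, 238, 238, 238, 239, 242, 215, 102, 59, 65, 67, 66, 64, 65, 64, 64]), (158, [238, 238, 238, 238, 240, 232, 154, 58, 66, 69, 67, 68, 67, 68, 66, 66]), (164, [238, 237, 237, 238, 240, 238, 177, 51, 60, 65, 65, 66, 67, 65, 65, 66])]
rim [ 0.6294808  -0.01488127  0.06772069] 0.0011164922138609465 1596
(array([0.4495, 0.0272, 0.061 ]), array([0.0007, 0.0007]))
(array([0.4494, 0.027 , 0.0592]), array([0.0008, 0.0008]))
```

```bash
python3 -m crank '{"steps":[[[-0.28,-0.1,-0.9],[0,0,0]],[[0,0,-0.9],[0,0,0]],[[0,0,-0.9],[0,0,0]],[[0,0,-0.9],[0,0,0]],[[0,0,-0.9],[0,0,-0.1]],[[0,0,-0.9],[0,0,0]],[[0,0,-0.9],[0,0,0]],[[0,0,-0.9],[0,0,0]],[[0,0,-0.05],[0,0,0]],[[0,0,0],[0,0,0]]]}'
python3 -m crank '{"steps":[[[0,0,0],[0,0,0]],[[0,0,0],[0,0,0]],[[0,0,0],[0,0,0]],[[0,0,0],[0,0,0]],[[0,0,0],[0,0,0]],[[0,0,0],[0,0,0]],[[0,0,0],[0,0,0]],[[0,0,0],[0,0,0]]]}' 0 50
```

```text
time: 2.53
ee_pos: [0.5172, 0.0125, 0.0407]
eef_rot: [0.109, 0.994, -0.0, -0.001]
ft_force: [0.2, -0.2, 0.7]
width: 0.0505
grip_force: 0.0
time: 3.2
ee_pos: [0.5182, 0.0121, 0.0416]
eef_rot: [0.109, 0.994, -0.0, 0.0]
ft_force: [-1.4, -2.0, 4.8]
width: 0.0153
grip_force: 49.8
```

Run:
```python
from h import *
a=load('wrist_b'); a['pixels']=cv2.imread('pics/wrist0.png')
a['T']=np.array([[1.0,-0.001,0.001,0.625],[0,.967,.256,.071],[-.001,-.256,.967,.384],[0,0,0,1]])
P,_=grid(a,.047); hs=cv2.cvtColor(a['pixels'],cv2.COLOR_BGR2HSV); V=hs[...,2]
m=((V>120)).astype(np.uint8); m[:, :405]=0; m[:,470:]=0; m[100:]=0; m[:20]=0
n,l,st,ce=cv2.connectedComponentsWithStats(m)
for i in range(1,n):
    if st[i][4]>100: p=P[l==i]; print(st[i],ce[i],p.min(0).round(3),p.max(0).round(3))
c=load('scene'); 
for v,u in ((240,357),(246,357)): print(plane(c,u,v,.047),depth(c,u,v))
```

```text
[ 419   20   51   80 2406] [449.22152951  59.70906068] [0.714 0.082 0.047] [0.765 0.151 0.047]
[0.71814997 0.1241474  0.047     ] [0.71762279 0.12430265 0.04626554]
[0.74186586 0.1194581  0.047     ] [0.72177357 0.12543471 0.01815101]
```

```bash
python3 -m crank '{"steps":[[[-0.02,0.2,0],[0,0,0]],[[-0.05,0.4,0],[0,0,0]],[[-0.05,0.4,0],[0,0,0]],[[-0.05,0.4,0],[0,0,0]],[[-0.05,0.4,0],[0,0,0]],[[-0.05,0.4,0],[0,0,0]],[[-0.05,0.4,0],[0,0,0]],[[-0.05,0.4,0],[0,0,0]],[[-0.05,0.4,0],[0,0,0]],[[-0.05,0.4,0],[0,0,0]]]}'
python3 -m crank '{"steps":[[[-0.05,0.4,0],[0,0,0]],[[-0.05,0.4,0],[0,0,0]],[[-0.05,0.4,0],[0,0,0]],[[-0.05,0.4,0],[0,0,0]],[[-0.05,0.4,0],[0,0,0]],[[-0.05,0.4,0],[0,0,0]],[[-0.05,0.4,0],[0,0,0]],[[-0.05,0.4,0],[0,0,0]],[[-0.05,0.4,0],[0,0,0]],[[-0.05,0.4,0],[0,0,0]]]}'
python3 -m crank '{"steps":[[[-0.05,0.4,0],[0,0,0]],[[-0.05,0.4,0],[0,0,0]],[[-0.05,0.4,0],[0,0,0]],[[-0.05,0.3,0],[0,0,0]],[[0,0.1,0],[0,0,0]],[[0,0,0],[0,0,0]],[[0,0,0],[0,0,0]]]}'
cat > w.py <<'E'
from h import *
s=cap('scene'); w=cap('wrist'); e=cap('side')
def fitrim(c,q,rr=.068,z=.072,cut=400):
    P,_=grid(c,z); V=c['pixels'].max(2).astype(float); q=np.array(q)
    for tol in (.014,.008,.005):
        d=np.hypot(*(P[...,:2]-q).transpose(2,0,1)); m=(abs(d-rr)<tol)&(V>130)&(V>cv2.GaussianBlur(V,(0,0),5)+12); m[cut:]=0
        f,e=circ(P[m][:,:2],rr); q=f[:2]
    return f,e,m.sum()
for n,c in (('scene',s),('side',e),('wrist',w)):
    try: print(n,'rim',fitrim(c,[.60,.225],cut=235 if n=='wrist' else 400),'ring',rings(c,[.60,.225]),'ringpan',rings(c,[.618,-.006]))
    except Exception as x: print(n,x)
up=lambda x,k:cv2.resize(x,None,fx=k,fy=k,interpolation=cv2.INTER_CUBIC)
cv2.imwrite('pics/%d.png'%int(monitor.read_state()['time']*100),np.vstack([np.hstack([up(s['pixels'][170:270,250:450],2),up(e['pixels'][160:310,180:380],2)[50:250]]),w['pixels'][:340].repeat(1,0)[:, :800] if 0 else cv2.copyMakeBorder(w['pixels'][:340],0,0,0,160,cv2.BORDER_CONSTANT)]))
E
python3 w.py; ls pics
```

```text
time: 4.03
ee_pos: [0.5061, 0.1085, 0.0414]
eef_rot: [0.109, 0.994, -0.0, 0.0]
ft_force: [0.8, -5.9, 4.3]
width: 0.0153
grip_force: 49.9
time: 4.87
ee_pos: [0.4935, 0.2084, 0.0413]
eef_rot: [0.109, 0.994, -0.0, -0.0]
ft_force: [1.3, -5.1, 3.7]
width: 0.0156
grip_force: 49.9
time: 5.45
ee_pos: [0.488, 0.2491, 0.0415]
eef_rot: [0.108, 0.994, 0.001, -0.0]
ft_force: [-0.9, -1.2, 6.6]
width: 0.0156
grip_force: 49.8
scene rim (array([0.59214015, 0.22850094]), np.float64(0.0024111654934613896), np.int64(102)) ring (array([0.59920835, 0.22415167, 0.07946014]), np.float64(0.0008582579154601949), 53) ringpan (array([ 0.61836046, -0.00733259,  0.079049  ]), np.float64(0.0015526423749916973), 184)
side Initial guess is outside of provided bounds
wrist Initial guess is outside of provided bounds
560.png
crop1.png
scene.npz
scene0.png
side.npz
side0.png
w2.png
wrist.npz
wrist0.png
wrist_b.npzh.py:20: RuntimeWarning: Mean of empty slice.
  m=p.mean(0)
  ret = um.true_divide(
```

View pics/560.png

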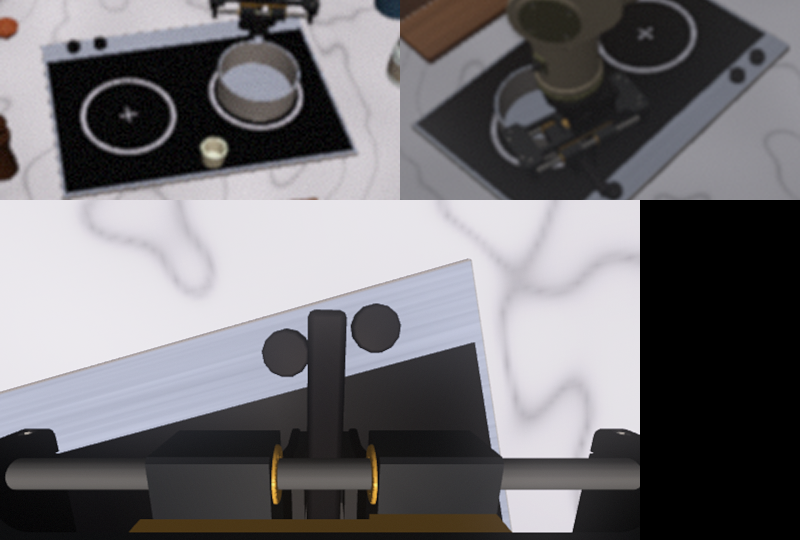

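The pan now stands on the empty ring with its cross covered, and the handle is still between the fingers. I'll open, rise, and measure the residual from above.

```bash
python3 -m crank '{"steps":[[[0,0,0],[0,0,0]],[[0,0,0],[0,0,0]],[[0,0,0],[0,0,0]],[[0,0,0.2],[0,0,0]],[[0,0,0.8],[0,0,0]],[[0,0,1],[0,0,0]],[[0,0,1],[0,0,0]],[[0,0,1],[0,0,0]],[[0,0,1],[0,0,0]],[[0,0,1],[0,0,0]]]}' 50 50
python3 -m crank '{"steps":[[[0.5,-1,0.5],[0,0,-1]],[[0.5,-1,0.5],[0,0,-1]],[[0.5,-1,0.5],[0,0,-1]],[[0.5,-1,0.5],[0,0,-1]],[[0.5,-1,0],[0,0,-1]],[[0.5,-1,0],[0,0,-1]],[[0.5,-1,0],[0,0,-1]],[[0.5,-1,0],[0,0,-1]],[[0,0,0],[0,0,0]],[[0,0,0],[0,0,0]]]}'
cat > m.py <<'E'
from h import *
w=cap('wrist'); cv2.imwrite('pics/w3.png',w['pixels'])
def fitrim(c,q,rr=.068,z=.072,cut=235):
    P,_=grid(c,z); V=c['pixels'].max(2).astype(float); q=np.array(q)
    for tol in (.014,.008,.005):
        d=np.hypot(*(P[...,:2]-q).transpose(2,0,1)); m=(abs(d-rr)<tol)&(V>130)&(V>cv2.GaussianBlur(V,(0,0),5)+12); m[cut:]=0
        f,e=circ(P[m][:,:2],rr); q=f[:2]
    return f,e,m.sum()
for f in (lambda:fitrim(w,[.6,.225]),lambda:rings(w,[.6,.225]),lambda:rings(w,[.618,-.006])):
    try: print(f())
    except Exception as x: print(x)
E
python3 m.py 2>/dev/null
```

```text
time: 6.43
ee_pos: [0.4884, 0.2477, 0.1928]
eef_rot: [0.109, 0.994, 0.0, -0.0]
ft_force: [-1.0, -0.1, 0.2]
width: 0.0497
grip_force: 0.0
time: 7.27
ee_pos: [0.589, 0.046, 0.2412]
eef_rot: [0.443, 0.896, -0.0, -0.0]
ft_force: [-0.8, 0.7, 0.2]
width: 0.0499
grip_force: 0.0
(array([0.59994905, 0.2245684 ]), np.float64(0.0013962337581200912), np.int64(1697))
(array([0.60185729, 0.22887044, 0.08208307]), np.float64(0.0017285225183864134), 1403)
(array([ 0.62230364, -0.00702766,  0.07904584]), np.float64(0.0015651116482779254), 1180)
```

View pics/w3.png

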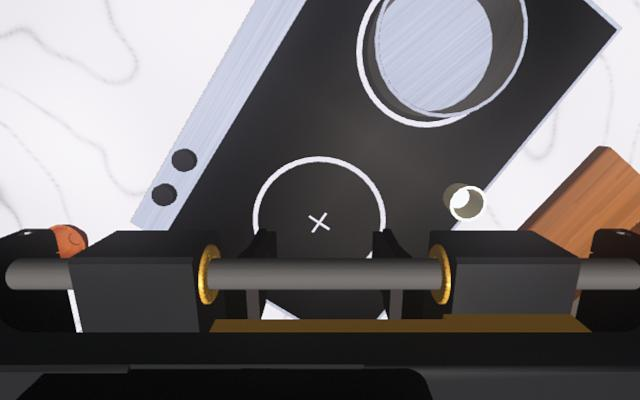

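The pan rim centre is (0.600, 0.225) against a ring centre of (0.6005, 0.225), so it's centred. The picture shows the vacated ring's cross at (319,223). On to the dish.

Run:
```python
from h import *
s=load('scene');e=load('side')
print('bar',tri([(s,212,198.3),(e,395.5,145.4)]),'ends',tri([(s,201,199),(e,387.7,150.7)]),tri([(s,223,197.7),(e,403.3,140)]))
print('ball',tri([(s,215,211.7),(e,393.7,160.7)]))
print('cross',plane(load('wrist'),319,223,.012),rings(s,[.619,-.006]))
def first(u,v,z): return plane(s,u,v,z).round(3)
print('oil top',first(178,214,.2),'mill top',first(248,230,.142),'pinch',first(253,184,.02),'green',depth(s,205,172).round(3))
print('side oil top',plane(e,380,96,.2).round(3),'mill',plane(e,332,131,.142).round(3))
```

```text
bar (array([ 0.5174, -0.3482,  0.1005]), array([0.0006, 0.0006])) ends (array([ 0.5283, -0.3613,  0.0868]), array([0.03, 0.03])) (array([ 0.5076, -0.3335,  0.1162]), array([0.031, 0.031]))
ball (array([ 0.5175, -0.3504,  0.0292]), array([0.0003, 0.0003]))
cross [ 0.62334594 -0.00774202  0.012     ] (array([ 0.61836046, -0.00733259,  0.079049  ]), np.float64(0.0015526423749916973), 184)
oil top [ 0.663 -0.425  0.2  ] mill top [ 0.706 -0.222  0.142] pinch [ 0.388 -0.213  0.02 ] green [ 0.287 -0.401  0.011]
side oil top [ 0.65  -0.417  0.2  ] mill [ 0.69  -0.221  0.142]
```

```bash
python3 -m crank '{"steps":[[[-0.2,-0.9,0],[0,0,-0.7]],[[-0.2,-0.9,0],[0,0,-0.7]],[[-0.2,-0.9,0],[0,0,-0.7]],[[-0.2,-0.9,0],[0,0,-0.7]],[[-0.2,-0.9,0],[0,0,-0.7]],[[-0.2,-0.9,0],[0,0,-0.7]],[[-0.2,-0.9,0],[0,0,-0.7]],[[-0.2,-0.9,0],[0,0,-0.7]],[[-0.2,-0.9,0],[0,0,-0.7]],[[-0.2,-0.9,0],[0,0,-0.7]]]}' 40 30
python3 -m crank '{"steps":[[[-0.2,-1,0],[0,0,-0.5]],[[-0.2,-1,0],[0,0,0]],[[-0.2,-1,0],[0,0,0]],[[-0.2,-1,0],[0,0,0]],[[0,0,0],[0,0,0]],[[0,0,0],[0,0,0]],[[0,0,0],[0,0,0]]]}'
python3 - <<'E'
from h import *
c=cap('wrist'); np.savez('pics/wd1.npz',**c); cv2.imwrite('pics/wd1.png',c['pixels']); s=monitor.read_state(); print(s['joint_positions'].round(2))
P,D=grid(c,.107); hs=cv2.cvtColor(c['pixels'],cv2.COLOR_BGR2HSV)
m=((hs[...,0]<22)&(hs[...,1]>70)&(hs[...,2]>40)&(D[...,2]>.08)&(D[...,2]<.125)).astype(np.uint8); m[330:]=0
n,l,st,ce=cv2.connectedComponentsWithStats(m)
for i in range(1,n):
    if st[i][4]>200: p=P[l==i][:,:2].astype(np.float32); print(st[i],ce[i],np.median(D[l==i][:,2]),cv2.minAreaRect(p*1000),cv2.fitLine(p,2,0,.01,.01).ravel())
E
```

```text
time: 8.15
ee_pos: [0.5381, -0.1798, 0.2413]
eef_rot: [0.694, 0.72, 0.0, 0.0]
ft_force: [0.1, -0.3, 0.1]
width: 0.0403
grip_force: 0.0
time: 8.73
ee_pos: [0.5188, -0.2774, 0.2411]
eef_rot: [0.708, 0.707, 0.0, -0.0]
ft_force: [0.5, 1.0, -0.0]
width: 0.04
grip_force: 0.0
[ 0.28  0.24  0.16  1.54 -0.04  1.36  0.44]
[502 111  37  48 661] [514.70196672 132.90922844] 0.10208462748622427 ((688.2859497070312, -226.51589965820312), (40.851776123046875, 28.02229881286621), 86.67003631591797) [ 0.07701864  0.99702966  0.6855727  -0.2252947 ]
[319 222  12  36 402] [324.3358209  240.30099502] 0.10638271170400293 ((519.3345336914062, -324.77056884765625), (35.537872314453125, 10.596351623535156), 89.94148254394531) [ 0.0064967  -0.9999789   0.51917356 -0.32541388]
[ 87 289  16  41 375] [ 94.22933333 314.42133333] 0.10631078074684619 ((284.4695739746094, -399.5123291015625), (46.18660354614258, 15.519804954528809), 87.85165405273438) [ 0.18222989  0.9832559   0.28625032 -0.40540716]
```

View pics/wd1.png

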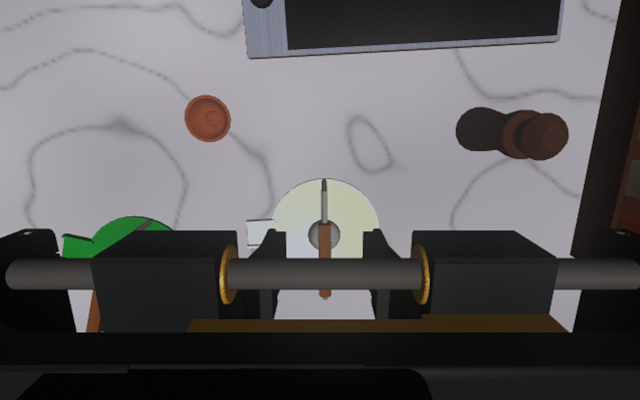

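The wrist view shows the bar running vertically at u≈324 over the ball, from (324,222) to (324,298), with the lip to the left at (250,232). Green look-alike at far left.

Run:
```python
from h import *
c=load('wd1'); s=load('scene')
a=plane(c,324.5,222,.107);b=plane(c,324.5,298,.107); print(a,b,(a+b)/2)
P,_=grid(c,.023); g=c['pixels'].astype(int); hs=cv2.cvtColor(c['pixels'],cv2.COLOR_BGR2HSV)
m=(hs[...,1]>20)&(hs[...,0]>22)&(hs[...,0]<40)&(hs[...,2]>120); m=m.astype(np.uint8); m[228:]=0; m[:,:270]=0; m[:,385:]=0
pts=[]
for u in range(285,372):
    v=np.flatnonzero(m[:,u]); 
    if len(v)>5: pts.append(P[v[0],u,:2])
print(len(pts),circ(np.array(pts),.066),circ(np.array(pts)))
# height: bar mid by wrist + scene
print('near end tri',tri([(c,324.5,222),(s,223,197.7)]))
lip=[plane(c,u,v,.023).round(4) for u,v in ((247,220),(247,244))]; print('lip',lip)
```

```text
[ 0.51934025 -0.30700168  0.107     ] [ 0.51929192 -0.38688978  0.107     ] [ 0.51931609 -0.34694573  0.107     ]
64 (array([ 0.51870574, -0.35233526]), np.float64(0.0002835379067942373)) (array([ 0.51993762, -0.34824625,  0.06205315]), np.float64(0.00020636834400078463))
near end tri (array([ 0.5193, -0.3098,  0.0995]), array([0.0003, 0.0003]))
lip [array([ 0.4264, -0.3329,  0.023 ]), array([ 0.4246, -0.3638,  0.023 ])]
```

```bash
python3 -m crank '{"steps":[[[0,-0.7,0],[0,0,0]],[[0,-0.7,0],[0,0,0]],[[0,-0.7,0],[0,0,0]],[[0,-0.7,0],[0,0,0]],[[0,0,-0.8],[0,0,0]],[[0,0,-0.8],[0,0,0]],[[0,0,-0.8],[0,0,0]],[[0,0,-0.8],[0,0,0]],[[0,0,-0.8],[0,0,0]],[[0,0,0],[0,0,0]]]}'
python3 -m crank '{"steps":[[[0,0,-0.8],[0,0,0]],[[0,0,-0.8],[0,0,0]],[[0,0,-0.6],[0,0,0]],[[0,0,-0.2],[0,0,0]],[[0,0,0],[0,0,0]],[[0,0,0],[0,0,0]]]}'
```

```text
time: 9.62
ee_pos: [0.5176, -0.345, 0.1372]
eef_rot: [0.707, 0.708, -0.001, -0.003]
ft_force: [-1.0, 0.4, -0.3]
width: 0.0399
grip_force: 0.0
time: 10.12
ee_pos: [0.5195, -0.3474, 0.0826]
eef_rot: [0.707, 0.707, 0.0, 0.001]
ft_force: [0.2, 0.2, -0.2]
width: 0.0401
grip_force: 0.0
```

```bash
python3 -m crank '{"steps":[[[0,0,0],[0,0,0]],[[0,0,0],[0,0,0]],[[0,0,0],[0,0,0]],[[0,0,0],[0,0,0]],[[0,0,0],[0,0,0]],[[0,0,0],[0,0,0]]]}' 16 20
python3 -m crank '{"steps":[[[0,0,0],[0,0,0]],[[0,0,0],[0,0,0]],[[0,0,0],[0,0,0]],[[0,0,0],[0,0,0]],[[0,0,0],[0,0,0]],[[0,0,0],[0,0,0]]]}' 10 20
python3 -m crank '{"steps":[[[0,0,0],[0,0,0]],[[0,0,0],[0,0,0]],[[0,0,0],[0,0,0]],[[0,0,0],[0,0,0]],[[0,0,0],[0,0,0]],[[0,0,0],[0,0,0]]]}' 0 45
```

```text
time: 10.62
ee_pos: [0.5188, -0.3475, 0.0815]
eef_rot: [0.707, 0.707, 0.0, 0.0]
ft_force: [-0.6, 0.4, -1.3]
width: 0.0172
grip_force: 0.0
time: 11.12
ee_pos: [0.5188, -0.3475, 0.0813]
eef_rot: [0.707, 0.707, 0.0, 0.0]
ft_force: [0.1, 0.2, -0.8]
width: 0.0116
grip_force: 20.0
time: 11.62
ee_pos: [0.5188, -0.3475, 0.0813]
eef_rot: [0.707, 0.707, 0.0, 0.0]
ft_force: [0.4, 1.4, -1.1]
width: 0.012
grip_force: 45.0
```

```bash
python3 -m crank '{"steps":[[[0,0,0.04],[0,0,0]],[[0,0,0.08],[0,0,0]],[[0,0,0.12],[0,0,0]],[[0,0,0.16],[0,0,0]],[[0,0,0.2],[0,0,0]],[[0,0,0.2],[0,0,0]],[[0,0,0.2],[0,0,0]],[[0,0,0.2],[0,0,0]],[[0,0,0.2],[0,0,0]],[[0,0,0.2],[0,0,0]]]}'
python3 -m crank '{"steps":[[[0,0,0.2],[0,0,0]],[[0,0,0.2],[0,0,0]],[[0,0,0.2],[0,0,0]],[[0,0,0.2],[0,0,0]],[[0,0,0.2],[0,0,0]],[[0,0,0.2],[0,0,0]],[[0,0,0.2],[0,0,0]],[[0,0,0.2],[0,0,0]],[[0,0,0.2],[0,0,0]],[[0,0,0.2],[0,0,0]]]}'
python3 -m crank '{"steps":[[[0,0,0.2],[0,0,0]],[[0,0,0.2],[0,0,0]],[[0,0,0.2],[0,0,0]],[[0,0,0.16],[0,0,0]],[[0,0,0.12],[0,0,0]],[[0,0,0.08],[0,0,0]],[[0,0,0.04],[0,0,0]],[[0,0,0],[0,0,0]],[[0,0,0],[0,0,0]],[[0,0,0],[0,0,0]]]}'
cat > d.py <<'E'
from h import *
s=cap('scene');e=cap('side');w=cap('wrist'); st=monitor.read_state(); x,y,z=st['ee_pos']; g=np.array([x,y,z+.0187]); print(st['ee_pos'].round(4),st['joint_positions'].round(2),st['torque'].round(2))
out=[]
for c in (s,e):
    f=200/np.tan(np.radians(float(c['vfov']))/2); q=np.linalg.inv(c['T'])@np.r_[g-[0,0,.06],1]
    u=c['cx']-f*q[0]/q[2]; v=c['cy']+f*q[1]/q[2]; a=int(np.clip(u-50,0,540));b=int(np.clip(v-37,0,320))
    print('crop origin',a,b); out.append(cv2.resize(c['pixels'][b:b+80,a:a+100],None,fx=4,fy=4,interpolation=cv2.INTER_CUBIC)[:300])
wc=cv2.resize(w['pixels'],(440,275)); 
cv2.imwrite('pics/d%d.png'%int(st['time']),np.vstack([np.hstack(out),cv2.copyMakeBorder(wc,0,0,0,360,cv2.BORDER_CONSTANT)])); print('pics/d%d.png'%int(st['time']))
E
python3 d.py
```

```text
time: 12.45
ee_pos: [0.5188, -0.3475, 0.1219]
eef_rot: [0.707, 0.707, 0.0, 0.0]
ft_force: [-0.8, 0.8, -2.8]
width: 0.0116
grip_force: 45.0
time: 13.28
ee_pos: [0.5187, -0.3475, 0.1718]
eef_rot: [0.707, 0.707, 0.0, 0.0]
ft_force: [0.0, 0.2, -3.2]
width: 0.0114
grip_force: 45.0
time: 14.12
ee_pos: [0.5187, -0.3474, 0.196]
eef_rot: [0.707, 0.707, -0.0, -0.0]
ft_force: [-0.3, 0.5, -2.5]
width: 0.0115
grip_force: 45.0
[ 0.5187 -0.3474  0.1961] [ 0.36  0.34  0.2   1.51 -0.07  1.29  0.57] [-0.02  0.02  0.02]
crop origin 159 150
crop origin 346 95
pics/d14.png
```

```bash
python3 -m crank '{"steps":[[[0,0,0],[0,0,-0.1]],[[0,0,0],[0,0,-0.2]],[[0,0,0],[0,0,-0.3]],[[0,0,0],[0,0,-0.4]],[[0,0,0],[0,0,-0.5]],[[0,0,0],[0,0,-0.5]],[[0,0,0],[0,0,-0.5]],[[0,0,0],[0,0,-0.5]],[[0,0,0],[0,0,-0.5]],[[0,0,0],[0,0,-0.5]]]}'
python3 -m crank '{"steps":[[[0,0,0],[0,0,-0.5]],[[0,0,0],[0,0,-0.5]],[[0,0,0],[0,0,-0.5]],[[0,0,0],[0,0,-0.5]],[[0,0,0],[0,0,-0.5]],[[0,0,0],[0,0,-0.5]],[[0,0,0],[0,0,-0.5]],[[0,0,0],[0,0,-0.5]],[[0,0,0],[0,0,-0.5]],[[0,0,0],[0,0,-0.5]]]}'
python3 -m crank '{"steps":[[[0,0,0],[0,0,-0.5]],[[0,0,0],[0,0,-0.5]],[[0,0,0],[0,0,-0.5]],[[0,0,0],[0,0,-0.5]],[[0,0,0],[0,0,-0.5]],[[0,0,0],[0,0,-0.5]],[[0,0,0],[0,0,-0.5]],[[0,0,0],[0,0,-0.5]],[[0,0,0],[0,0,-0.5]],[[0,0,0],[0,0,-0.5]]]}'
python3 -m crank '{"steps":[[[0,0,0],[0,0,-0.5]],[[0,0,0],[0,0,-0.5]],[[0,0,0],[0,0,-0.5]],[[0,0,0],[0,0,-0.5]],[[0,0,0],[0,0,-0.4]],[[0,0,0],[0,0,-0.3]],[[0,0,0],[0,0,-0.2]],[[0,0,0],[0,0,-0.1]],[[0,0,0],[0,0,-0.1]],[[0,0,0],[0,0,0]]]}'
python3 d.py
```

```text
time: 15.1
ee_pos: [0.5188, -0.3475, 0.1963]
eef_rot: [0.82, 0.572, 0.0, 0.0]
ft_force: [-0.1, 0.5, -2.3]
width: 0.0118
grip_force: 45.0
time: 15.93
ee_pos: [0.5188, -0.3474, 0.1963]
eef_rot: [0.924, 0.381, 0.0, 0.0]
ft_force: [0.4, -0.0, -2.8]
width: 0.0114
grip_force: 45.0
time: 16.77
ee_pos: [0.5188, -0.3475, 0.1963]
eef_rot: [0.985, 0.172, 0.0, 0.0]
ft_force: [-0.5, 0.4, -3.3]
width: 0.0114
grip_force: 45.0
time: 17.6
ee_pos: [0.5188, -0.3475, 0.1963]
eef_rot: [0.999, 0.039, 0.0, 0.0]
ft_force: [-0.1, 0.1, -3.3]
width: 0.0115
grip_force: 45.0
[ 0.5188 -0.3475  0.1963] [ 0.19  0.36  0.42  1.52 -0.15  1.29 -0.87] [ 0.09  0.11 -0.04]
crop origin 159 150
crop origin 346 95
pics/d17.png
```

```bash
python3 -m crank '{"steps":[[[0.02,0.07,0],[0,0,0]],[[0.04,0.14,0],[0,0,0]],[[0.06,0.21,0],[0,0,0]],[[0.08,0.28,0],[0,0,0]],[[0.1,0.34,0],[0,0,0]],[[0.1,0.34,0],[0,0,0]],[[0.1,0.34,0],[0,0,0]],[[0.1,0.34,0],[0,0,0]],[[0.1,0.34,0],[0,0,0]],[[0.1,0.34,0],[0,0,0]]]}'
python3 -m crank '{"steps":[[[0.1,0.34,0],[0,0,0]],[[0.1,0.34,0],[0,0,0]],[[0.1,0.34,0],[0,0,0]],[[0.1,0.34,0],[0,0,0]],[[0.1,0.34,0],[0,0,0]],[[0.1,0.34,0],[0,0,0]],[[0.1,0.34,0],[0,0,0]],[[0.1,0.34,0],[0,0,0]],[[0.1,0.34,0],[0,0,0]],[[0.1,0.34,0],[0,0,0]]]}'
python3 -m crank '{"steps":[[[0.1,0.34,0],[0,0,0]],[[0.1,0.34,0],[0,0,0]],[[0.1,0.34,0],[0,0,0]],[[0.1,0.34,0],[0,0,0]],[[0.1,0.34,0],[0,0,0]],[[0.1,0.34,0],[0,0,0]],[[0.1,0.34,0],[0,0,0]],[[0.1,0.34,0],[0,0,0]],[[0.1,0.34,0],[0,0,0]],[[0.1,0.34,0],[0,0,0]]]}'
python3 -m crank '{"steps":[[[0.1,0.34,-0.01],[0,0,0]],[[0.1,0.34,-0.01],[0,0,0]],[[0.1,0.34,-0.01],[0,0,0]],[[0.1,0.34,-0.01],[0,0,0]],[[0.1,0.34,-0.01],[0,0,0]],[[0.1,0.34,-0.01],[0,0,0]],[[0.1,0.34,-0.01],[0,0,0]],[[0.1,0.34,-0.01],[0,0,0]],[[0.1,0.34,-0.01],[0,0,0]],[[0.1,0.34,-0.01],[0,0,0]]]}'
python3 -m crank '{"steps":[[[0.08,0.28,0],[0,0,0]],[[0.06,0.21,0],[0,0,0]],[[0.04,0.14,0],[0,0,0]],[[0.02,0.07,0],[0,0,0]],[[0,0,0],[0,0,0]],[[0,0,0],[0,0,0]],[[0,0,0],[0,0,0]],[[0,0,0],[0,0,0]]]}'
python3 d.py; python3 m.py
```

```text
time: 18.58
ee_pos: [0.5391, -0.2779, 0.1964]
eef_rot: [0.999, 0.039, 0.0, 0.0]
ft_force: [0.4, -0.3, -3.4]
width: 0.0117
grip_force: 45.0
time: 19.42
ee_pos: [0.564, -0.1932, 0.1963]
eef_rot: [0.999, 0.039, 0.0, 0.0]
ft_force: [0.5, 0.5, -3.0]
width: 0.0115
grip_force: 45.0
time: 20.25
ee_pos: [0.589, -0.1081, 0.1963]
eef_rot: [0.999, 0.039, 0.0, 0.0]
ft_force: [0.9, -0.8, -2.9]
width: 0.0118
grip_force: 45.0
time: 21.08
ee_pos: [0.614, -0.0231, 0.1938]
eef_rot: [0.999, 0.039, 0.0, 0.0]
ft_force: [0.7, -1.1, -2.7]
width: 0.0116
grip_force: 45.0
time: 21.75
ee_pos: [0.6187, -0.007, 0.1939]
eef_rot: [0.999, 0.039, 0.0, 0.0]
ft_force: [-0.1, -1.1, -2.9]
width: 0.0113
grip_force: 45.0
[ 0.6188 -0.0067  0.1939] [-0.26  0.33  0.24  1.53 -0.08  1.29 -1.49] [-0.    0.06  0.04]
crop origin 263 163
crop origin 251 134
pics/d21.png
(array([0.59959858, 0.22442332]), np.float64(0.0013523097827282532), np.int64(1433))
(array([0.6023628 , 0.21740427, 0.08001403]), np.float64(0.002256578566666202), 836)
(array([ 0.61913158, -0.00723146,  0.08165449]), np.float64(0.0018598073754959935), 2068)
```

View pics/d21.png

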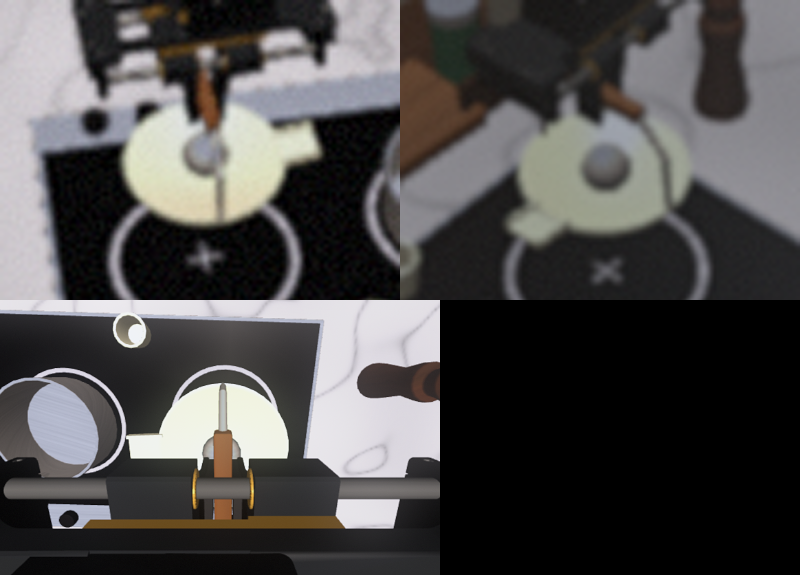

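The views show the plate held over the ring, ball in the middle at (206,153) and (605,166) in the crops, and the lip towards the pan. A numeric check before handing in:

Run:
```python
from h import *
s=load('scene');e=load('side')
print('ball',tri([(s,314.5,201.3),(e,402.3,175.5)]),'exp .619 -.007 .138')
print('lip',tri([(s,342.2,198.2),(e,381.2,191.2)]),'exp .611 .087 .135')
st=monitor.read_state(); print(st['time'],abs(st['joint_vel']).max())
```

```text
ball (array([ 0.4574, -0.0978,  0.1005]), array([0.1383, 0.1383])) exp .619 -.007 .138
lip (array([ 0.4659, -0.0028,  0.1059]), array([0.1386, 0.1386])) exp .611 .087 .135
21.95 0.0031996769835322164
```

Run:
```python
from h import *
s=load('scene');e=load('side')
print('ball',tri([(s,314.5,201.3),(e,302.3,175.5)]),'exp .619 -.007 .138')
print('lip',tri([(s,342.2,198.2),(e,281.3,191.2)]),'exp .611 .087 .135')
```

```text
ball (array([ 0.6136, -0.004 ,  0.1415]), array([0.0008, 0.0008])) exp .619 -.007 .138
lip (array([0.6119, 0.0871, 0.1423]), array([0.0021, 0.0021])) exp .611 .087 .135
```

Run:
```python
from h import *
for n in ('scene','side','wrist'):
    c=load(n); _,D=grid(c,.1); hs=cv2.cvtColor(c['pixels'],cv2.COLOR_BGR2HSV)
    d=np.hypot(D[...,0]-.6188,D[...,1]+.0067)
    m=(d>.045)&(d<.064)&(abs(D[...,2]-.13)<.03)&(hs[...,2]>90)
    p=D[m]; A=np.c_[p[:,0]-.6188,p[:,1]+.0067,np.ones(len(p))]; 
    k=np.linalg.lstsq(A,p[:,2],rcond=None)[0]; print(n,len(p),'tilt deg about y,x',np.degrees(k[:2]).round(1),'z',k[2].round(4))
```

```text
scene 438 tilt deg about y,x [ 3.  -0.5] z 0.1351
side 404 tilt deg about y,x [0.  0.4] z 0.1339
wrist 7855 tilt deg about y,x [ 2.3 -0.2] z 0.1313
```

Run:
```python
from h import *
def bar(c,ax,ctr,zlo,zhi):
    _,D=grid(c,.1); hs=cv2.cvtColor(c['pixels'],cv2.COLOR_BGR2HSV)
    m=(hs[...,0]<22)&(hs[...,1]>70)&(hs[...,2]>40)&(D[...,2]>zlo)&(D[...,2]<zhi)&(np.hypot(D[...,0]-ctr[0],D[...,1]-ctr[1])<.05)
    m=cv2.erode(m.astype(np.uint8),np.ones((3,3)))>0; p=D[m]; k=np.polyfit(p[:,ax],p[:,2],1); return len(p),np.ptp(p[:,ax]).round(3),np.degrees(k[0]).round(2),np.median(p[:,2]).round(4)
def plate(c,ctr,z0,ax,lo=.0,R=.064):
    _,D=grid(c,.1); hs=cv2.cvtColor(c['pixels'],cv2.COLOR_BGR2HSV); q=D-[*ctr,0]; d=np.hypot(q[...,0],q[...,1])
    m=(d>.045)&(d<R)&(abs(D[...,2]-z0)<.03)&(hs[...,2]>90)&(q[...,ax]>lo); p=q[m]
    return len(p),[ (round(float(np.median(d[m][abs(d[m]-r)<.004]*0+p[abs(d[m]-r)<.004,2])),4)) for r in (.049,.055,.06)]
a=load('wd1');b=load('wrist')
print('bar before',bar(a,1,(.519,-.3475),.08,.125)); print('bar now',bar(b,0,(.6188,-.0067),.19,.24))
# +camera-side rim height relative to bar-height: before +y side, now +x side
print('rim before',plate(a,(.519,-.3475),.02,1,.03),'now',plate(b,(.6188,-.0067),.13,0,.03))
for n in ('scene','side'):
    c=load(n);_,D=grid(c,.1);hs=cv2.cvtColor(c['pixels'],cv2.COLOR_BGR2HSV);q=D-[.6188,-.0067,0]
    m=(np.hypot(q[...,0],q[...,1])>.045)&(np.hypot(q[...,0],q[...,1])<.062)&(abs(q[...,2]-.13)<.03)&(hs[...,2]>90)
    ang=np.degrees(np.arctan2(q[...,1],q[...,0])); print(n,[(t,int((m&(abs((ang-t+180)%360-180)<30)).sum()),round(float(np.median(q[m&(abs((ang-t+180)%360-180)<30)][:,2])),4)) for t in (0,90,180,-90)])
```

```text
bar before (335, np.float64(0.074), np.float64(-0.3), np.float64(0.1065))
bar now (2217, np.float64(0.061), np.float64(-0.43), np.float64(0.2191))
rim before (1358, [0.017, 0.0197, 0.0216]) now (4294, [0.1303, 0.133, 0.1348])
scene [(0, 68, 0.1369), (90, 69, 0.1345), (180, 50, 0.1312), (-90, 69, 0.1356)]
side [(0, 83, 0.1341), (90, 52, 0.1339), (180, 40, 0.1323), (-90, 58, 0.1343)]
```

Bar slope is unchanged (0.1° difference) and the rim rose by the same amount as the tool, so the plate is level. Handing in.

```bash
python3 -c "
from bench import ticket
print(ticket.close_job())"
```

```text
the job is handed in; nothing more can be done
None
```

The job is handed in: the saucepan stands centred on the other ring, let go, and the plate is held level about 10 cm above the ring it left, lip towards the pan, with the tea ball in the middle.

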